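# Complete a six-piece figure set in its divided carton

### The arm

A 6-joint arm with a two-finger parallel gripper is mounted at the origin on the work surface. World frame = base frame: x ahead of the robot, y to its left, z up, the work surface at z = 0. Lengths are in m, angles in rad, forces in N, time in s.
With the tool pointing down it reaches from about 0.425 to 0.925 m from the base axis. Payload 12.5 kg.
Tool frame: the origin (TCP) lies on the centre line of the jaws, within the pads' length; the fingertips stand 19 mm ahead of it and the grasp point (between the pads) is the TCP; z points along the fingers, y is the line along which they close (so a half turn about z gives the same grasp; the last joint's range is limited). The gripper opens to 85 mm and grips with 20 to 120 N. Pads are 22 mm wide; open, the fingers measure 114 mm over their backs; the gripper's body (76 mm by 85 mm) begins 54 mm behind the grasp point. The pads swing forward as they close: fully open they stand 13 mm farther back than shut.
Start: joints at [-1.21, 0.491, 1.559, -0, 1.092, -0.106], TCP at [0.281, -0.558, 0.25] pointing down, gripper open.
Joint ranges: [-3.1, 3.1], [-0.84, 2.19], [0.05, 2.79], [-1.13, 4.28], [0.06, 2.93], [-2.69, 2.69]. Speed limits (rad/s): [2.22, 2.22, 2.79, 3.14, 3.14, 3.14].

### API

Orientations are given as [roll, pitch, yaw] about the fixed x, y, z axes, in that order (R = Rz(yaw) Ry(pitch) Rx(roll)).
In Python, from cell import * gives the robot as it stands. The module is installed in compiled form; this text tells all that it offers.
- The arm moves only by the tool send_rows, never from a script. Its argument "targets" is a list of rows, each a list of 3 entries, a list of its own where there are three numbers: the shift along the world's x, y, z normalised to -1 to 1, where 1 is 0.1 m, then the turn, a rotation vector about the world's x, y, z normalised to -1 to 1, where 1 is 0.5 rad, then the closure, from -1 (fully open) to 1 (shut). In form: [[[tx, ty, tz], [rx, ry, rz], jaw], ...]. A call has 1 to 12 rows; each row shifts and turns the commanded pose from where the row before left it; what a row does not reach is not made up. A row lasts 1/8 s, in which the tool goes at most 62.5 mm and 10.7 degrees, less where a joint would pass 70% of its speed; a pose out of reach is approached as far as the arm can. A call with a number of a shift or a turn outside -1 to 1 is refused whole. A call with a gripper value outside its range is refused whole. The fingers move at their own pace and stop on an object; "squeeze" is the grip in N (left out, the last holds). Time passes only in rows, so rows that do not move let the fingers close. It gives the time, the measured TCP pose, the force, the opening and the grip force at its end, in the units of the state.
- get_obs(): the state, without advancing time (a new reading comes with each control period).
- camera(name): name is "scene" or "top"; returns the picture (384x512x3 uint8, red, green, blue); there is no depth.
- camera_info(name): a dict with "camera_matrix" (3x3 intrinsics, pixels), "R" (3x3) and "t" (3): a world point X has camera coordinates R X + t. Camera axes: x right, y down, z forward; pixel columns grow to the right and rows downward; lengths in m; the calibration is good to about 2 mm. A picture is of the moment at which its call begins. camera_info takes no time and is no camera call.
- sign_off(): hands the job in; it is judged then, once.
The state is a dict: "clock": time; "joint_positions": joint angles; "qd": joint speeds; "joint_torque": joint torques, N m; "tcp_pos": TCP position; "eef_rot": TCP orientation; "contact_force": force on the tool from outside, world axes, zero at the start; "moment": the same for the moment, N m; "opening": finger opening in m; "finger_force": force on a finger pad.
Only numpy, scipy, OpenCV 4.12 (cv2) and the standard library are available. Lean on these libraries where they do the work, as an engineer would, in place of code of your own. Each camera call takes 0.05 s, during which the arm holds its last target. There are 200 camera calls.

### The job

Finish packing the paint-your-own figure set in the six-cell kraft carton, where the bear and the penguin already stand in the two corner cells of the back row (the row farther from the arm; the front row is nearer to it). From the grey tray, stand the rabbit in the cell between the bear and the penguin, the toy robot in the cell in front of the bear, and the small kraft box of paints in the cell in front of the penguin, with the round display base lying flat and centred on top of that box; the dinosaur stands between the toy robot and the box. Leave the bear, the penguin, and the duck (it belongs to another order) standing where they are.

Things in the scene. Friction and masses are not known exactly. Their poses are not given: they have to be found in the camera images.
- carton: fixed open kraft carton, 152 mm (own x) by 226 (own y) by 45 high, origin centre of underside; own x points away from the arm within 0.25 rad, own y to the left. Floor, walls and dividers 4 mm thick, dividers and walls 45 high. Six cells 70 mm square in 2 rows of 3, centres at own x +37 (back row), -37 (front row), own y +74, 0, -74
- tray: fixed shallow grey picking tray, 200 mm (own x) by 294 (own y), floor 3 mm thick, rim 15 mm high; origin at the centre of its underside. It stands left or right of the carton and holds six loose pieces about 90 mm apart in two rows of three, in any order
- bear: blank white vinyl figure, origin centre of underside, z up, face towards own -x, sides +-y; 75 mm tall with round ears to 82 mm, widest 50 mm across the body, head 43 mm across. Already in a back corner cell of the carton, left or right
- penguin: blank white vinyl figure, origin centre of underside, z up, face towards own -x, sides +-y; 72 mm tall, egg-shaped without ears, 48 mm across, small beak. Already in the other back corner cell of the carton
- rabbit: blank white vinyl figure, origin centre of underside, z up, face towards own -x, sides +-y; head top at 77 mm, two long upright ears to 100 mm within 18 mm of its axis; round body 48 mm across below 44 mm; round head with nearly upright sides, 39 mm across from 47 to 68 mm above the underside (grip it there, across the sides); 70 g; stands in the tray at any yaw; may face any way in its cell
- toy_robot: blank white vinyl figure, origin centre of underside, z up, face towards own -x, sides +-y; boxy: square head 36 mm wide (own y) by 32 mm deep (own x) from 47 to 77 mm above the underside (grip it across the 36 mm), body with arms 50 mm wide below 42 mm, thin antenna with a ball to 95 mm; 80 g; stands in the tray at any yaw; may face any way in its cell
- dinosaur: blank white vinyl figure, origin centre of underside, z up, face towards own -x, sides +-y; blocky head 34 mm wide (own y), 46 long (x -28 to +18), 48 to 76 mm above the underside (grip across the 34 mm), small plates on head and back to 85 mm, body 42 across, upturned tail to x +31; 70 g; stands in the tray at any yaw; may face any way in its cell
- kraft_box: closed plain kraft board box, 46 by 46 mm, 66 mm tall, rigid, upright; origin at the centre of its underside, z up, sides parallel to own x and y; 90 g; a strip of pale tape over two sides; starts in the grey picking tray at any yaw
- display_base: round white plastic plinth 44 mm in diameter, 12 mm thick, with a 6 mm pin standing 8 mm up from the middle of its top; origin at the centre of its underside, z up; 35 g; starts pin up in the grey picking tray
- duck: blank white vinyl figure, origin centre of underside, z up, face towards own -x, sides +-y; low, 55 mm tall, body 46 mm across with a round head, bill and upturned tail (66 mm long). Stands in the grey picking tray and stays there
Things that resemble listed ones, but are neither listed nor needed, are in the scene too. What is shaped like the display_base but black or green is not meant. Leave any orange or yellow look-alike of the kraft_box alone.

How it is judged:
By the outcome, as a careful person would: the job done as asked, in the order asked, and still so for the second after the job is handed in, with the robot touching nothing.
It also fails if it takes over 115 s, if anything falls off the work surface, if the arm or the gripper's body presses on something with over 40 N, if the wrist force passes 120 N, or if a joint passes its speed limit or range.

## Working session

There is one attempt and no reset: what is moved stays moved. The work goes in short steps, Python scripts to look and compute and a tool call to move; the robot and the scene stay as the last step left them, time stands still between calls to the robot, and variables do not carry over. Pictures are saved under pics/ and viewed, at most 14 in all, crops included, and the job is handed in when it is done.

Besides the shell and the picture viewer there is one more tool, called after ">>>" in YAML: its name, and indented under it one key for each argument. send_rows: Moves the arm, as the interface text tells. Its arguments: {"type":"object","properties":{"targets":{"type":"array"},"squeeze":{"type":"number"}},"required":["targets"]}

```bash
mkdir -p pics
python3 - <<'E'
from cell import *
import cv2
for n in("scene","top"):
    im=camera(n); i=camera_info(n); print(n,i["camera_matrix"].round(1).tolist(),i["R"].round(4).tolist(),i["t"].round(4).tolist())
    cv2.imwrite(f"pics/{n}0.png",cv2.resize(im[:,:,::-1],(768,576)))
print(get_obs())
E
```

```text
scene [[391.2, 0.0, 255.8], [0.0, 391.2, 188.0], [0.0, 0.0, 1.0]] [[-0.389, 0.9211, 0.018], [0.5155, 0.2338, -0.8244], [-0.7635, -0.3114, -0.5658]] [0.1695, -0.2556, 1.3792]
top [[434.9, 0.0, 257.5], [0.0, 434.9, 191.7], [0.0, 0.0, 1.0]] [[0.0239, -0.9997, -0.0049], [-0.9941, -0.0232, -0.1058], [0.1057, 0.0074, -0.9944]] [0.0544, 0.5015, 0.9168]
{'clock': 0.1, 'joint_positions': array([-1.20959796e+00,  4.91485281e-01,  1.55940805e+00,  2.39162169e-05,
        1.09168668e+00, -1.05556681e-01]), 'qd': array([-0.00020975, -0.00127286, -0.00055805,  0.00018761,  0.00036352,
       -0.00032361]), 'joint_torque': array([ 4.20873039e-03, -6.19446588e+01, -2.62027091e+01,  1.39636271e-05,
        2.92112447e-03,  9.11956317e-05]), 'tcp_pos': array([ 0.28122727, -0.55794647,  0.24978813]), 'eef_rot': array([-3.14061302e+00, -1.25123333e-04,  4.66743946e-01]), 'contact_force': array([-0.14570369, -0.09842709, -0.27790229]), 'moment': array([-0.0303927 , -0.00207788, -0.00761294]), 'finger_force': 0.0, 'opening': 0.08539517552239477}
```

View pics/scene0.png

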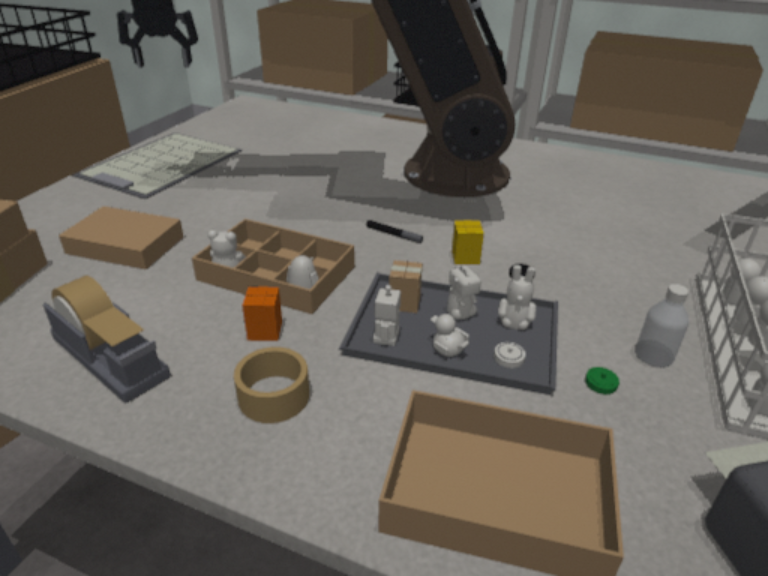

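View pics/top0.png

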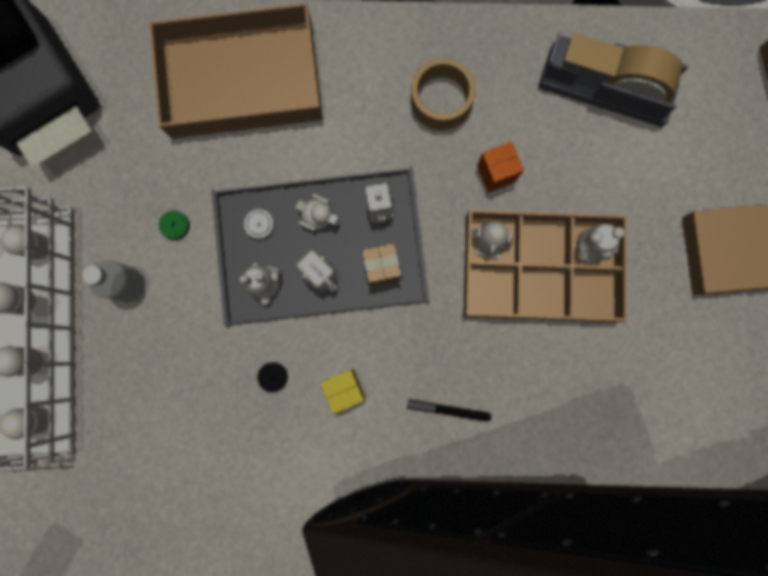

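The scene picture shows the bear at about (222,245) and the penguin at (302,270) in the carton. In the top picture the tray is on the left, holding the base (258,223), duck (317,212), robot (378,200), rabbit (260,285), dinosaur (317,270) and box (381,265). The penguin is back-left and the bear back-right. Next I'll enlarge both crops.

```bash
cat > h.py <<'E'
from cell import *
import numpy as np, cv2
def ray(n,uv,z):
    i=camera_info(n);K,R,t=map(np.array,(i["camera_matrix"],i["R"],i["t"]))
    uv=np.atleast_2d(np.array(uv,float)); C=-R.T@t
    d=(R.T@np.linalg.inv(K)@np.c_[uv,np.ones(len(uv))].T).T
    return C+d*((z-C[2])/d[:,2])[:,None]
def proj(n,X):
    i=camera_info(n);p=(np.array(i["R"])@np.atleast_2d(X).T).T+i["t"];p=p@np.array(i["camera_matrix"]).T
    return p[:,:2]/p[:,2:]
def tri(a,b): # top px, scene px -> point, by ray closest
    A=ray("top",a,0)[0];A2=ray("top",a,.1)[0];B=ray("scene",b,0)[0];B2=ray("scene",b,.1)[0]
    M=np.c_[A2-A,-(B2-B)];s=np.linalg.lstsq(M,B-A,rcond=None)[0]
    P=A+s[0]*(A2-A);Q=B+s[1]*(B2-B);return (P+Q)/2,np.linalg.norm(P-Q)
def crop(n,x,y,w,h,s,name):
    im=camera(n)[y:y+h,x:x+w,::-1]; im=cv2.convertScaleAbs(cv2.resize(im,None,fx=s,fy=s,interpolation=cv2.INTER_CUBIC),alpha=1.4)
    for k in range(0,w,10): cv2.line(im,(k*s,0),(k*s,4 if k%50 else 12),(0,255,255),1)
    for k in range(0,h,10): cv2.line(im,(0,k*s),(4 if k%50 else 12,k*s),(0,255,255),1)
    cv2.imwrite(f"pics/{name}.png",im)
E
python3 -c "
from h import *
crop('top',140,110,150,110,5,'t1')
crop('scene',225,160,150,100,5,'s1')
"
```

```text
(no output)
```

View pics/t1.png

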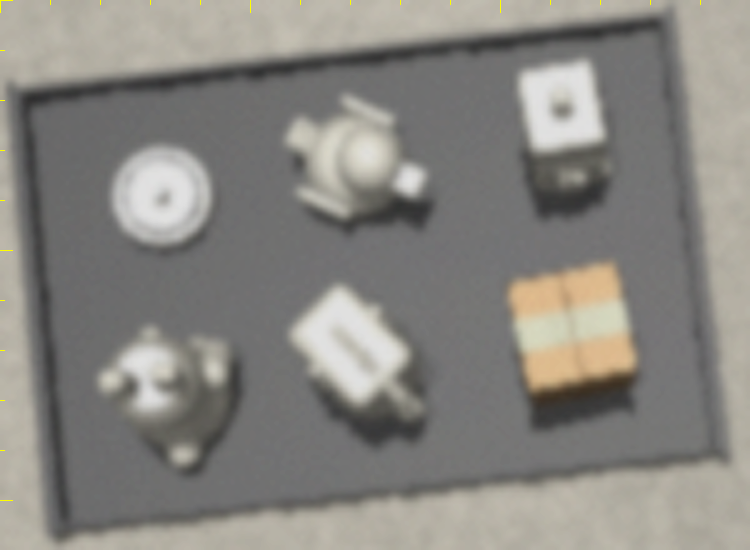

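View pics/s1.png

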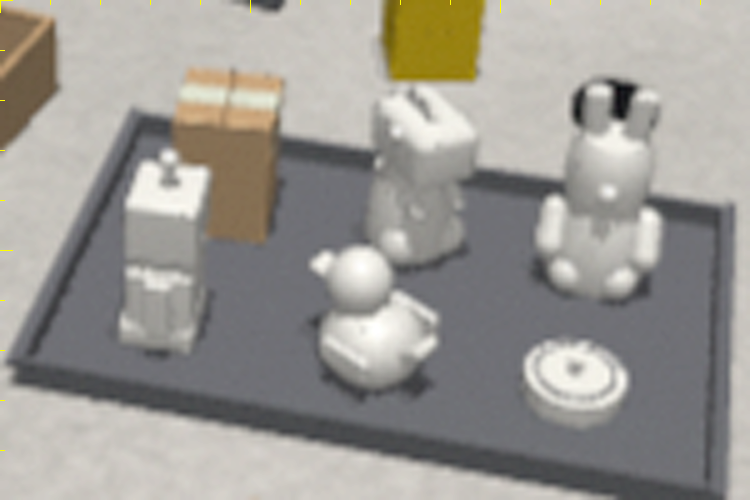

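The top crop shows the six pieces clearly. Its corner pixels are usable for the robot head (519,72)–(605,140), the box top (509,285)–(637,372) and the dinosaur head (338,285)–(365,405), and the base circle is at (162,195), r 50. In the scene crop the rabbit's ear tips are at (598,88) and (645,95).

Run:
```python
from h import *
np.set_printoptions(precision=4,suppress=True)
o=np.array([140,110])
def quad(c,z):
    P=ray("top",o-0.4+np.array(c)/5,z)[:,:2];e=np.roll(P,-1,0)-P
    print(P.mean(0),"len",np.linalg.norm(e,axis=1),"ang",np.arctan2(e[:,1],e[:,0]).round(3));return P
quad([(519,72),(590,62),(605,140),(533,152)],.080)
quad([(509,285),(615,263),(637,372),(530,390)],.069)
quad([(338,285),(412,350),(365,405),(290,337)],.079)
print("base",ray("top",o-.4+np.array([(162,195),(112,195),(212,195)])/5,.015))
quad([(12,88),(668,18),(727,458),(58,537)],.015) # tray rim outer
for e in [(598,85),(645,92)]:
    X=ray("scene",np.array([225,160])-.4+np.array(e)/5,.102); print("ear",X,(proj("top",X)-o+.4)*5)
# rabbit head sides / chin in scene
for e in [(566,180),(655,180)]: print("headside",ray("scene",np.array([225,160])-.4+np.array(e)/5,.060))
# rabbit arms
for e in [(190,235)]:pass
# robot/antennas: cross-check
print(tri(o-.4+np.array([563,95])/5,np.array([225,160])-.4+np.array([169,158])/5))
print(tri(o-.4+np.array([162,195])/5,np.array([225,160])-.4+np.array([575,370])/5))
# bounds of the head circle in top at z=.06 -> axis
print("rab top candidates",[ray("top",o-.4+np.array(p)/5,z)[0] for p,z in [((152,375),.08),((185,400),.03)]])
crop('top',305,135,120,85,6,'t2');
```

```text
[0.6212 0.0804] len [0.0299 0.0337 0.0303 0.0344] ang [-1.405 -2.932  1.762  0.197]
[0.5302 0.0737] len [0.0452 0.0467 0.045  0.045 ] ang [-1.341 -2.922  1.762  0.223]
[0.5197 0.1644] len [0.041  0.0297 0.042  0.0291] ang [-2.268  2.467  0.86  -0.71 ]
base [[0.5932 0.2585 0.015 ]
 [0.5927 0.2808 0.015 ]
 [0.5937 0.2363 0.015 ]]
[0.5603 0.1665] len [0.295  0.1993 0.2946 0.2022] ang [-1.439 -2.991  1.712  0.152]
ear [[0.5019 0.238  0.102 ]] [[159.4357 376.1081]]
ear [[0.4989 0.2582 0.102 ]] [[108.7053 382.2917]]
headside [[0.5187 0.2334 0.06  ]]
headside [[0.5021 0.2701 0.06  ]]
(array([0.6219, 0.0811, 0.094 ]), np.float64(0.003143261139903229))
(array([0.5928, 0.2594, 0.016 ]), np.float64(0.002232255608563735))
rab top candidates [array([0.5049, 0.2457, 0.08  ]), array([0.5002, 0.2414, 0.03  ])]
```

View pics/t2.png

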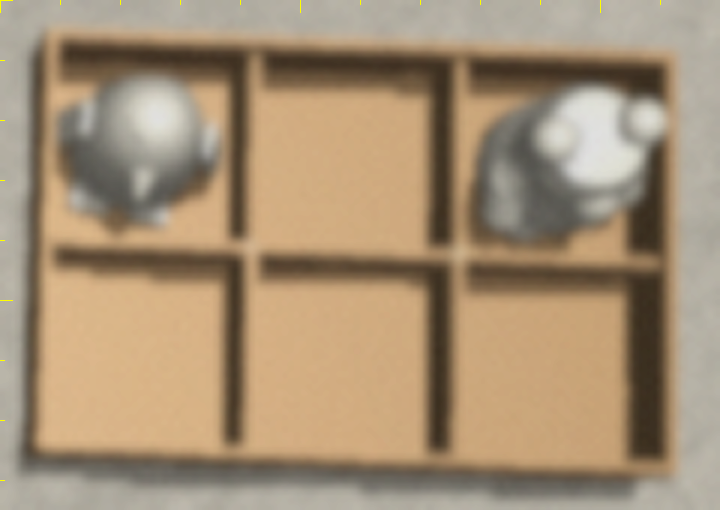

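The carton crop shows the penguin in the back-left cell and the bear in the back-right. The divider crossings are at (248,245) and (460,254), with outer rim corners at (47,30), (676,55), (676,472) and (35,455).

Run:
```python
from h import *
np.set_printoptions(precision=4,suppress=True)
o=np.array([305,135])
g=lambda c:ray("top",o-.4+np.array(c)/6,.045)[:,:2]
P=g([(248,245),(460,254)]);print(P,np.linalg.norm(P[0]-P[1]))
Q=g([(47,30),(676,55),(676,472),(35,455)]);e=np.roll(Q,-1,0)-Q;print(Q,Q.mean(0),np.linalg.norm(e,axis=1),np.arctan2(e[:,1],e[:,0]))
# front/back divider end points
S=g([(254,52),(463,60),(236,455),(440,462)]);print(S)
```

```text
[[ 0.5374 -0.1217]
 [ 0.536  -0.197 ]] 0.07525783634920226
[[ 0.6137 -0.0495]
 [ 0.6097 -0.2746]
 [ 0.4602 -0.2724]
 [ 0.4609 -0.0469]] [ 0.5361 -0.1609] [0.2252 0.1495 0.2255 0.1528] [-1.5886  3.1267  1.5678 -0.0172]
[[ 0.6074 -0.1237]
 [ 0.6061 -0.1985]
 [ 0.4626 -0.1177]
 [ 0.4618 -0.1895]]
```

>>> send_rows:
  targets:
    - [[0, 0, 0], [0, 0, 0], 0]
    - [[0, 0, 0], [0, 0, 0], 0]
    - [[0, 0, 0], [0, 0, 0], 0]
    - [[0, 0, 0], [0, 0, 0], 0]

```text
clock: 0.75
tcp_pos: [0.2813, -0.5582, 0.2504]
eef_rot: [3.141, 0.0, 0.467]
contact_force: [0.2, -0.4, 0.1]
opening: 0.0427
finger_force: 0.0
```

>>> send_rows:
  targets:
    - [[0.27, 0.5, 0], [0, 0, -0.077], -0.5]
    - [[0.27, 0.5, 0], [0, 0, -0.077], -0.5]
    - [[0.27, 0.5, 0], [0, 0, -0.077], -0.5]
    - [[0.27, 0.5, 0], [0, 0, -0.077], -0.5]
    - [[0.27, 0.5, 0], [0, 0, -0.077], -0.5]
    - [[0.27, 0.5, 0], [0, 0, -0.077], -0.5]
    - [[0.27, 0.5, 0], [0, 0, -0.077], -0.5]
    - [[0.27, 0.5, 0], [0, 0, -0.077], -0.5]
    - [[0, 0.5, -0.1], [0, 0, 0], -0.5]
    - [[0, 0.5, -0.1], [0, 0, 0], -0.5]
    - [[0, 0.5, -0.1], [0, 0, 0], -0.5]
    - [[0, 0.5, -0.1], [0, 0, 0], -0.5]

```text
clock: 2.25
tcp_pos: [0.4972, 0.0435, 0.2102]
eef_rot: [3.141, -0.001, 0.159]
contact_force: [1.0, -0.2, -0.9]
opening: 0.0639
finger_force: 0.0
```

>>> send_rows:
  targets:
    - [[0, 0.5, -0.1], [0, 0, 0], -0.5]
    - [[0, 0.5, -0.1], [0, 0, 0], -0.5]
    - [[0, 0.5, -0.1], [0, 0, 0], -0.5]
    - [[0, 0.5, -0.1], [0, 0, 0], -0.5]
    - [[0, 0, 0], [0, 0, 0], -0.5]
    - [[0, 0, 0], [0, 0, 0], -0.5]

```text
clock: 3.0
tcp_pos: [0.4972, 0.2416, 0.1703]
eef_rot: [3.141, 0.0, 0.159]
contact_force: [-0.0, -0.9, 0.4]
opening: 0.0637
finger_force: 0.0
```

>>> send_rows:
  targets:
    - [[0.032, 0.064, 0], [0, 0, 0], -0.5]
    - [[0, 0, -0.2], [0, 0, 0], -0.5]
    - [[0, 0, -0.2], [0, 0, 0], -0.5]
    - [[0, 0, -0.2], [0, 0, 0], -0.5]
    - [[0, 0, -0.2], [0, 0, 0], -0.5]
    - [[0, 0, -0.2], [0, 0, 0], -0.5]
    - [[0, 0, 0], [0, 0, 0], -0.5]
  squeeze: 30

```text
clock: 3.88
tcp_pos: [0.5005, 0.2475, 0.0696]
eef_rot: [3.141, 0.002, 0.157]
contact_force: [0.6, 0.3, 0.2]
opening: 0.0642
finger_force: 0.0
```

>>> send_rows:
  targets:
    - [[0, 0, 0], [0, 0, 0], 0.3]
    - [[0, 0, 0], [0, 0, 0], 0.3]
    - [[0, 0, 0], [0, 0, 0], 0.3]
    - [[0, 0, 0], [0, 0, 0], 0.3]
    - [[0, 0, 0], [0, 0, 0], 0.3]

```text
clock: 4.5
tcp_pos: [0.501, 0.2484, 0.0714]
eef_rot: [-3.141, -0.002, 0.159]
contact_force: [0.2, -0.3, 8.0]
opening: 0.037
finger_force: 30.0
```

```bash
python3 -c "
from h import *
crop('scene',275,120,110,110,5,'s2')"
```

```text
(no output)
```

View pics/s2.png

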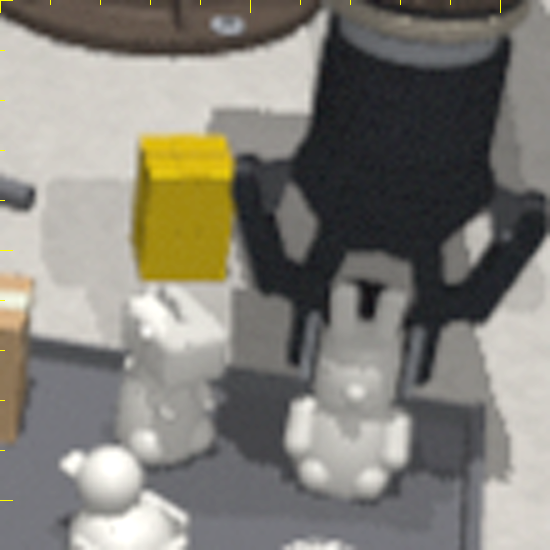

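>>> send_rows:
  targets:
    - [[0, 0, 0.2], [0, 0, 0], 0.3]
    - [[0, 0, 0.4], [0, 0, 0], 0.3]
    - [[0, 0, 0.4], [0, 0, 0], 0.3]
    - [[0.08, -0.454, 0], [0, 0, 0.309], 0.3]
    - [[0.08, -0.454, 0], [0, 0, 0.309], 0.3]
    - [[0.08, -0.454, 0], [0, 0, 0.309], 0.3]
    - [[0.08, -0.454, 0], [0, 0, 0.309], 0.3]
    - [[0.08, -0.454, 0], [0, 0, 0.309], 0.3]
    - [[0.08, -0.454, 0], [0, 0, 0.309], 0.3]
    - [[0.08, -0.454, 0], [0, 0, 0.309], 0.3]
    - [[0.08, -0.454, 0], [0, 0, 0.309], 0.3]
    - [[0.08, -0.454, 0], [0, 0, 0.309], 0.3]

```text
clock: 6.05
tcp_pos: [0.5725, -0.1619, 0.1707]
eef_rot: [3.141, 0.0, 1.554]
contact_force: [1.2, -0.1, -0.1]
opening: 0.0367
finger_force: 30.5
```

>>> send_rows:
  targets:
    - [[0, 0, 0], [0, 0, 0], 0.3]
    - [[0, 0, 0], [0, 0, 0], 0.3]

```text
clock: 6.3
tcp_pos: [0.5722, -0.1601, 0.1703]
eef_rot: [-3.141, -0.0, 1.548]
contact_force: [-0.5, 0.3, -0.7]
opening: 0.0372
finger_force: 30.5
```

```bash
python3 -c "
from h import *
crop('scene',105,105,130,105,5,'s3')"
```

```text
(no output)
```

View pics/s3.png

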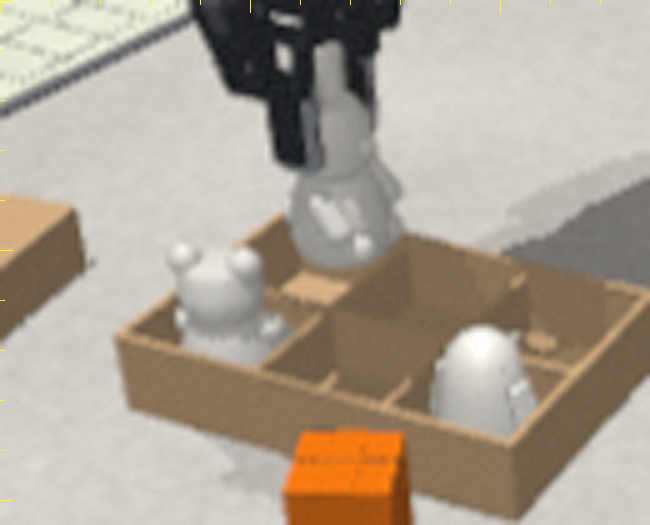

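The rabbit hangs upright above the carton at about (340,200), with the bear at (220,300) and the penguin at (480,390) undisturbed. I'll lower it now.

>>> send_rows:
  targets:
    - [[0.013, 0, -0.2], [0, 0, 0], 0.3]
    - [[0, 0, -0.2], [0, 0, 0], 0.3]
    - [[0, 0, -0.2], [0, 0, 0], 0.3]
    - [[0, 0, -0.2], [0, 0, 0], 0.3]
    - [[0, 0, -0.1], [0, 0, 0], 0.3]
    - [[0, 0, -0.06], [0, 0, 0], 0.3]
    - [[0, 0, -0.015], [0, 0, 0], 0.3]
    - [[0, 0, 0], [0, 0, 0], 0.3]

```text
clock: 7.35
tcp_pos: [0.574, -0.1603, 0.0733]
eef_rot: [3.141, 0.0, 1.549]
contact_force: [0.4, 0.6, -0.1]
opening: 0.0367
finger_force: 30.5
```

>>> send_rows:
  targets:
    - [[0, 0, -0.01], [0, 0, 0], 0.3]
    - [[0, 0, -0.005], [0, 0, 0], 0.3]
    - [[0, 0, 0], [0, 0, 0], 0.3]

```text
clock: 7.72
tcp_pos: [0.574, -0.1606, 0.0724]
eef_rot: [3.14, 0.001, 1.549]
contact_force: [-2.1, 0.9, 7.8]
opening: 0.0369
finger_force: 31.2
```

>>> send_rows:
  targets:
    - [[0, 0, 0], [0, 0, 0], 0.0]
    - [[0, 0, 0], [0, 0, 0], -0.2]
    - [[0, 0, 0], [0, 0, 0], -0.35]
    - [[0, 0, 0], [0, 0, 0], -0.35]
    - [[0, 0, 0.1], [0, 0, 0], -0.35]
    - [[0, 0, 0.3], [0, 0, 0], -0.35]
    - [[0, 0, 0.6], [0, 0, 0], -0.35]
    - [[0.05, 0.4, 0], [0, 0, 0.1], -0.5]
    - [[0.08, 0.4, 0], [0, 0, 0.1], -0.5]
    - [[0.08, 0.4, 0], [0, 0, 0.1], -0.5]
    - [[0.08, 0.4, 0], [0, 0, 0.1], -0.5]
    - [[0.08, 0.4, 0], [0, 0, 0.02], -0.5]

```text
clock: 9.22
tcp_pos: [0.611, 0.041, 0.1721]
eef_rot: [3.141, 0.0, 1.76]
contact_force: [0.3, -0.3, -1.0]
opening: 0.0645
finger_force: 0.0
```

>>> send_rows:
  targets:
    - [[0.08, 0.4, 0], [0, 0, 0], -0.5]
    - [[0, 0, 0], [0, 0, 0], -0.5]
    - [[0, 0, 0], [0, 0, 0], -0.5]

```text
clock: 9.6
tcp_pos: [0.6186, 0.0794, 0.1717]
eef_rot: [3.141, 0.0, 1.76]
contact_force: [0.6, -1.5, 0.8]
opening: 0.0642
finger_force: 0.0
```

```bash
python3 -c "
from h import *
crop('scene',105,120,130,105,5,'s4')"
```

```text
(no output)
```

View pics/s4.png

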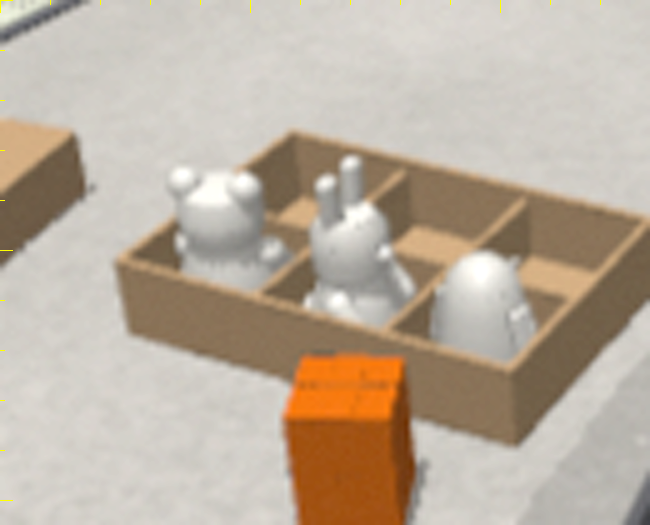

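The rabbit stands upright in the back-centre cell at about (350,250). Next is the robot.

>>> send_rows:
  targets:
    - [[0.028, 0.01, 0], [0, 0, 0], -0.5]
    - [[0, 0, -0.2], [0, 0, 0], -0.5]
    - [[0, 0, -0.2], [0, 0, 0], -0.5]
    - [[0, 0, -0.2], [0, 0, 0], -0.5]
    - [[0, 0, -0.2], [0, 0, 0], -0.5]
    - [[0, 0, -0.2], [0, 0, 0], -0.5]
    - [[0, 0, -0.01], [0, 0, 0], -0.5]
    - [[0, 0, 0], [0, 0, 0], 0.3]
    - [[0, 0, 0], [0, 0, 0], 0.3]
    - [[0, 0, 0], [0, 0, 0], 0.3]
    - [[0, 0, 0], [0, 0, 0], 0.3]
    - [[0, 0, 0], [0, 0, 0], 0.3]

```text
clock: 11.15
tcp_pos: [0.622, 0.0805, 0.0713]
eef_rot: [3.14, 0.0, 1.759]
contact_force: [-1.1, -2.5, 6.6]
opening: 0.0352
finger_force: 33.0
```

>>> send_rows:
  targets:
    - [[0, 0, 0.2], [0, 0, 0], 0.3]
    - [[0, 0, 0.5], [0, 0, 0], 0.3]
    - [[0, 0, 0.5], [0, 0, 0], 0.3]
    - [[-0.31, -0.392, 0], [0, 0, -0.05], 0.3]
    - [[-0.31, -0.392, 0], [0, 0, -0.05], 0.3]
    - [[-0.31, -0.392, 0], [0, 0, -0.05], 0.3]
    - [[-0.31, -0.392, 0], [0, 0, -0.05], 0.3]
    - [[0, -0.392, 0], [0, 0, -0.055], 0.3]
    - [[0, -0.392, 0], [0, 0, -0.055], 0.3]
    - [[0, -0.392, 0], [0, 0, -0.055], 0.3]
    - [[0, -0.392, 0], [0, 0, -0.055], 0.3]
    - [[0, 0, 0], [0, 0, 0], 0.3]

```text
clock: 12.65
tcp_pos: [0.4974, -0.235, 0.1903]
eef_rot: [3.141, 0.0, 1.546]
contact_force: [0.7, 0.8, -2.0]
opening: 0.0353
finger_force: 32.4
```

>>> send_rows:
  targets:
    - [[0, 0, 0], [0, 0, 0], 0.3]
    - [[0, 0, 0], [0, 0, 0], 0.3]

```text
clock: 12.9
tcp_pos: [0.4976, -0.232, 0.1904]
eef_rot: [-3.142, -0.0, 1.55]
contact_force: [-0.6, 0.8, -1.2]
opening: 0.0355
finger_force: 32.4
```

```bash
python3 -c "
from h import *
crop('scene',85,100,130,105,5,'s5')"
```

```text
(no output)
```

View pics/s5.png

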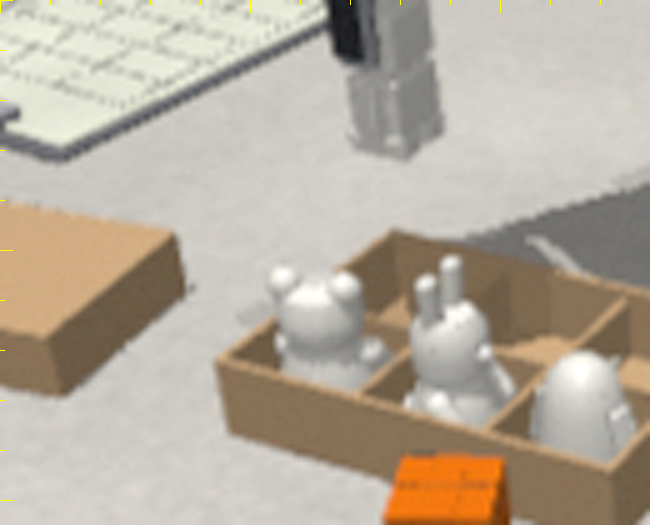

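The robot hangs upright at about (395,80), above and behind the carton in the view. I'll lower it.

>>> send_rows:
  targets:
    - [[0, -0.005, -0.3], [0, 0, 0], 0.3]
    - [[0, 0, -0.3], [0, 0, 0], 0.3]
    - [[0, 0, -0.2], [0, 0, 0], 0.3]
    - [[0, 0, -0.2], [0, 0, 0], 0.3]
    - [[0, 0, -0.1], [0, 0, 0], 0.3]
    - [[0, 0, -0.06], [0, 0, 0], 0.3]
    - [[0, 0, -0.01], [0, 0, 0], 0.3]
    - [[0, 0, -0.005], [0, 0, 0], 0.3]
    - [[0, 0, 0], [0, 0, 0], 0.3]

```text
clock: 14.08
tcp_pos: [0.4977, -0.2335, 0.0732]
eef_rot: [3.141, 0.0, 1.549]
contact_force: [0.7, -1.0, -1.2]
opening: 0.0352
finger_force: 32.4
```

>>> send_rows:
  targets:
    - [[0, 0, -0.01], [0, 0, 0], 0.3]
    - [[0, 0, -0.005], [0, 0, 0], 0.3]
    - [[0, 0, 0], [0, 0, 0], 0.3]

```text
clock: 14.45
tcp_pos: [0.4977, -0.2336, 0.0723]
eef_rot: [3.141, 0.001, 1.549]
contact_force: [-2.8, 0.6, 10.3]
opening: 0.0359
finger_force: 33.6
```

>>> send_rows:
  targets:
    - [[0, 0, 0], [0, 0, 0], 0.0]
    - [[0, 0, 0], [0, 0, 0], -0.12]
    - [[0, 0, 0], [0, 0, 0], -0.12]
    - [[0, 0, 0.1], [0, 0, 0], -0.12]
    - [[0, 0, 0.3], [0, 0, 0], -0.12]
    - [[0, 0, 0.6], [0, 0, 0], -0.12]
    - [[0, 0, 0.2], [0, 0, 0], -0.12]

```text
clock: 15.32
tcp_pos: [0.4983, -0.2338, 0.1951]
eef_rot: [3.137, 0.002, 1.549]
contact_force: [-0.6, 1.2, -1.4]
opening: 0.0475
finger_force: 0.0
```

>>> send_rows:
  targets:
    - [[0.036, 0.341, 0], [0, 0, -0.297], -0.6]
    - [[0.036, 0.341, 0], [0, 0, -0.297], -0.6]
    - [[0.036, 0.341, 0], [0, 0, -0.297], -0.6]
    - [[0.036, 0.341, 0], [0, 0, -0.297], -0.6]
    - [[0.036, 0.341, 0], [0, 0, -0.297], -0.6]
    - [[0.036, 0.341, 0], [0, 0, -0.297], -0.6]
    - [[0.036, 0.341, 0], [0, 0, -0.297], -0.6]
    - [[0.036, 0.341, 0], [0, 0, -0.297], -0.6]
    - [[0.036, 0.341, 0], [0, 0, -0.297], -0.6]
    - [[0, 0, 0], [0, 0, 0], -0.6]
    - [[0, 0, 0], [0, 0, 0], -0.6]

```text
clock: 16.7
tcp_pos: [0.5299, 0.0732, 0.1916]
eef_rot: [3.141, -0.0, 0.215]
contact_force: [-0.4, -0.6, 0.0]
opening: 0.0685
finger_force: 0.0
```

```bash
python3 -c "
from h import *
crop('scene',105,120,130,105,5,'s6')"
```

```text
(no output)
```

View pics/s6.png

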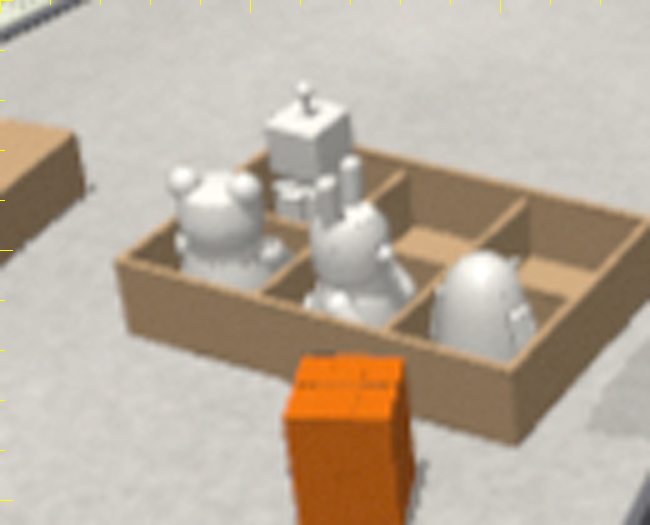

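The robot stands upright in the front cell beyond the bear, at about (310,150). Next is the box.

>>> send_rows:
  targets:
    - [[0, 0, -0.4], [0, 0, 0], -0.6]
    - [[0, 0, -0.3], [0, 0, 0], -0.6]
    - [[0, 0, -0.2], [0, 0, 0], -0.6]
    - [[0, 0, -0.2], [0, 0, 0], -0.6]
    - [[0, 0, -0.136], [0, 0, 0], -0.6]
    - [[0, 0, 0], [0, 0, 0], -0.6]
    - [[0, 0, 0], [0, 0, 0], 0.3]
    - [[0, 0, 0], [0, 0, 0], 0.3]
    - [[0, 0, 0], [0, 0, 0], 0.3]
    - [[0, 0, 0], [0, 0, 0], 0.3]
    - [[0, 0, 0], [0, 0, 0], 0.3]
  squeeze: 35

```text
clock: 18.12
tcp_pos: [0.5304, 0.0734, 0.0685]
eef_rot: [3.141, -0.001, 0.213]
contact_force: [-1.4, -1.5, 7.2]
opening: 0.0453
finger_force: 35.8
```

>>> send_rows:
  targets:
    - [[0, 0, 0.2], [0, 0, 0], 0.3]
    - [[0, 0, 0.4], [0, 0, 0], 0.3]
    - [[0, 0, 0.4], [0, 0, 0], 0.3]
    - [[-0.059, -0.317, 0], [0, 0, -0.093], 0.3]
    - [[-0.059, -0.317, 0], [0, 0, -0.093], 0.3]
    - [[-0.059, -0.317, 0], [0, 0, -0.093], 0.3]
    - [[-0.059, -0.317, 0], [0, 0, -0.093], 0.3]
    - [[-0.059, -0.317, 0], [0, 0, -0.094], 0.3]
    - [[0, 0, 0], [0, 0, 0], 0.3]
    - [[0, 0, 0], [0, 0, 0], 0.3]

```text
clock: 19.38
tcp_pos: [0.5005, -0.0847, 0.1678]
eef_rot: [-3.142, -0.0, -0.02]
contact_force: [0.7, -0.2, -0.5]
opening: 0.0451
finger_force: 36.5
```

>>> send_rows:
  targets:
    - [[0, 0, -0.3], [0, 0, 0], 0.3]
    - [[0, 0, -0.3], [0, 0, 0], 0.3]
    - [[0, 0, -0.2], [0, 0, 0], 0.3]
    - [[0, 0, -0.1], [0, 0, 0], 0.3]
    - [[0, 0, -0.05], [0, 0, 0], 0.3]
    - [[0, 0, -0.02], [0, 0, 0], 0.3]
    - [[0, 0, 0], [0, 0, 0], 0.3]

```text
clock: 20.25
tcp_pos: [0.5007, -0.085, 0.0711]
eef_rot: [3.141, -0.001, -0.02]
contact_force: [0.5, 0.5, -1.1]
opening: 0.0452
finger_force: 36.5
```

>>> send_rows:
  targets:
    - [[0, 0, -0.01], [0, 0, 0], 0.3]
    - [[0, 0, -0.01], [0, 0, 0], 0.3]
    - [[0, 0, 0], [0, 0, 0], 0.3]

```text
clock: 20.62
tcp_pos: [0.5007, -0.0851, 0.0695]
eef_rot: [3.141, -0.001, -0.02]
contact_force: [-2.0, 1.1, 9.6]
opening: 0.0451
finger_force: 37.3
```

>>> send_rows:
  targets:
    - [[0, 0, 0], [0, 0, 0], -0.15]
    - [[0, 0, 0], [0, 0, 0], -0.3]
    - [[0, 0, 0], [0, 0, 0], -0.3]
    - [[0, 0, 0.1], [0, 0, 0], -0.3]
    - [[0, 0, 0.3], [0, 0, 0], -0.3]
    - [[0, 0, 0.5], [0, 0, 0], -0.3]
    - [[0, 0, 0], [0, 0, 0], -0.3]

```text
clock: 21.5
tcp_pos: [0.5017, -0.0854, 0.1622]
eef_rot: [3.14, -0.006, -0.02]
contact_force: [1.5, -0.1, -0.2]
opening: 0.0555
finger_force: 0.0
```

>>> send_rows:
  targets:
    - [[0.084, 0.313, 0], [0, 0, 0.315], -0.3]
    - [[0.084, 0.313, 0], [0, 0, 0.315], -0.3]
    - [[0.084, 0.313, 0], [0, 0, 0.315], -0.3]
    - [[0.084, 0.313, 0], [0, 0, 0.315], -0.3]
    - [[0.084, 0.313, 0], [0, 0, 0.315], -0.3]
    - [[0.084, 0.313, 0], [0, 0, 0.315], -0.3]
    - [[0.084, 0.313, 0], [0, 0, 0.315], -0.3]
    - [[0.084, 0.313, 0], [0, 0, 0.315], -0.3]
    - [[0.084, 0.313, 0], [0, 0, 0.315], -0.3]
    - [[0.084, 0.313, 0], [0, 0, 0.315], -0.3]
    - [[0.084, 0.313, 0], [0, 0, 0.315], -0.3]
    - [[0, 0, 0], [0, 0, 0], -0.3]

```text
clock: 23.0
tcp_pos: [0.5927, 0.2609, 0.1578]
eef_rot: [-3.141, 0.0, 1.715]
contact_force: [-0.5, -0.2, -0.0]
opening: 0.0557
finger_force: 0.0
```

>>> send_rows:
  targets:
    - [[0, 0, -0.4], [0, 0, 0], -0.3]
    - [[0, 0, -0.4], [0, 0, 0], -0.3]
    - [[0, 0, 0], [0, 0, 0], -0.3]
    - [[0, 0, 0], [0, 0, 0], -0.3]

```text
clock: 23.5
tcp_pos: [0.5934, 0.259, 0.0799]
eef_rot: [3.141, -0.0, 1.711]
contact_force: [-1.1, 1.1, 0.7]
opening: 0.0557
finger_force: 0.0
```

```bash
python3 -c "
from h import *
a=camera('scene')[:,:,::-1];s=a[115:275,105:375]
cv2.imwrite('pics/s7.png',cv2.resize(s,None,fx=2.9,fy=2.9,interpolation=cv2.INTER_CUBIC))"
```

```text
(no output)
```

View pics/s7.png

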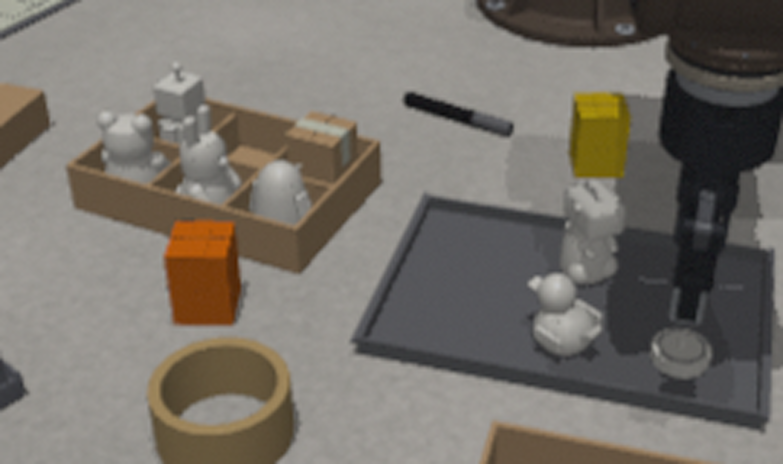

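The box stands in the cell in front of the penguin at about (325,145), and the gripper is lined up over the base at (683,352). Now a slow descent.

>>> send_rows:
  targets:
    - [[0, 0, -0.3], [0, 0, 0], -0.3]
    - [[0, 0, -0.15], [0, 0, 0], -0.3]
    - [[0, 0, -0.09], [0, 0, 0], -0.3]
    - [[0, 0, 0], [0, 0, 0], -0.3]

```text
clock: 24.05
tcp_pos: [0.5929, 0.2593, 0.0248]
eef_rot: [-3.142, 0.0, 1.712]
contact_force: [0.2, 0.1, 0.4]
opening: 0.0556
finger_force: 0.0
```

>>> send_rows:
  targets:
    - [[0, 0, -0.02], [0, 0, 0], -0.3]
    - [[0, 0, 0], [0, 0, 0], -0.3]

```text
clock: 24.3
tcp_pos: [0.5931, 0.2594, 0.0232]
eef_rot: [3.141, -0.0, 1.712]
contact_force: [0.5, -0.6, 0.5]
opening: 0.0557
finger_force: 0.0
```

>>> send_rows:
  targets:
    - [[0, 0, -0.02], [0, 0, 0], -0.3]
    - [[0, 0, 0], [0, 0, 0], -0.3]

```text
clock: 24.55
tcp_pos: [0.5928, 0.2593, 0.0207]
eef_rot: [-3.142, 0.0, 1.712]
contact_force: [-0.1, 0.2, -0.5]
opening: 0.0553
finger_force: 0.0
```

>>> send_rows:
  targets:
    - [[0, 0, 0], [0, 0, 0], 0.3]
    - [[0, 0, 0], [0, 0, 0], 0.3]
    - [[0, 0, 0], [0, 0, 0], 0.3]
    - [[0, 0, 0], [0, 0, 0], 0.3]
    - [[0, 0, 0], [0, 0, 0], 0.3]
  squeeze: 30

```text
clock: 25.18
tcp_pos: [0.5929, 0.2593, 0.021]
eef_rot: [3.141, -0.0, 1.712]
contact_force: [-1.8, -0.9, 5.1]
opening: 0.0425
finger_force: 30.5
```

>>> send_rows:
  targets:
    - [[0, 0, 0.2], [0, 0, 0], 0.3]
    - [[0, 0, 0.5], [0, 0, 0], 0.3]
    - [[0, 0, 0.5], [0, 0, 0], 0.3]
    - [[-0.115, -0.43, 0], [0, 0, -0.04], 0.3]
    - [[-0.115, -0.43, 0], [0, 0, -0.04], 0.3]
    - [[-0.115, -0.43, 0], [0, 0, -0.04], 0.3]
    - [[-0.115, -0.43, 0], [0, 0, -0.04], 0.3]
    - [[-0.115, -0.43, 0], [0, 0, -0.04], 0.3]
    - [[-0.115, -0.43, 0], [0, 0, -0.04], 0.3]
    - [[-0.115, -0.43, 0], [0, 0, -0.04], 0.3]
    - [[-0.115, -0.43, 0], [0, 0, -0.04], 0.3]
    - [[0, 0, 0], [0, 0, 0], 0.3]

```text
clock: 26.68
tcp_pos: [0.5005, -0.087, 0.1417]
eef_rot: [3.14, 0.0, 1.549]
contact_force: [0.0, 0.7, -0.6]
opening: 0.0423
finger_force: 30.7
```

>>> send_rows:
  targets:
    - [[0, 0, -0.2], [0, 0, 0], 0.3]
    - [[0, 0, -0.1], [0, 0, 0], 0.3]
    - [[0, 0, 0], [0, 0, 0], 0.3]
    - [[0, 0, 0], [0, 0, 0], 0.3]

```text
clock: 27.18
tcp_pos: [0.5012, -0.0844, 0.1112]
eef_rot: [3.141, 0.0, 1.553]
contact_force: [0.1, -0.6, -0.7]
opening: 0.0426
finger_force: 30.7
```

```bash
python3 -c "
from h import *
crop('scene',170,100,100,100,6,'s8')"
```

```text
(no output)
```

View pics/s8.png

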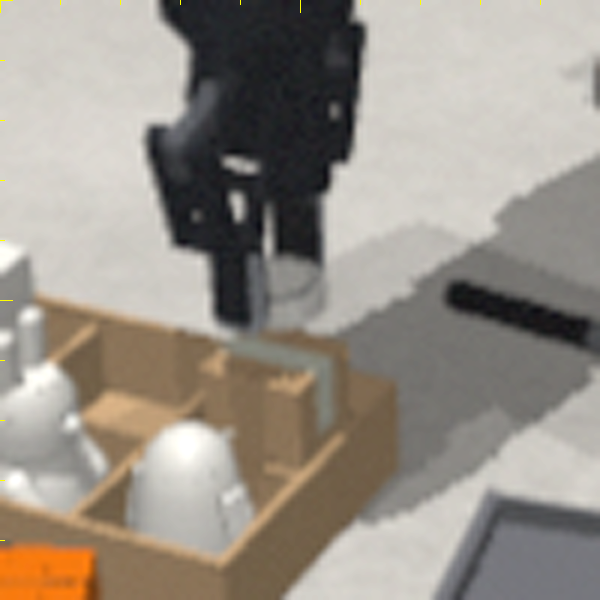

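The base is held level just over the box at about (290,290), with the fingertips level with its underside.

>>> send_rows:
  targets:
    - [[-0.005, -0.007, -0.1], [0, 0, 0], 0.3]
    - [[0, 0, -0.08], [0, 0, 0], 0.3]
    - [[0, 0, -0.03], [0, 0, 0], 0.3]
    - [[0, 0, 0], [0, 0, 0], 0.3]

```text
clock: 27.72
tcp_pos: [0.5003, -0.0854, 0.0894]
eef_rot: [-3.141, -0.0, 1.552]
contact_force: [0.3, -0.4, -0.9]
opening: 0.0426
finger_force: 30.7
```

>>> send_rows:
  targets:
    - [[0, 0, -0.01], [0, 0, 0], 0.3]
    - [[0, 0, -0.005], [0, 0, 0], 0.3]
    - [[0, 0, 0], [0, 0, 0], 0.3]

```text
clock: 28.1
tcp_pos: [0.5004, -0.0855, 0.0883]
eef_rot: [3.141, 0.0, 1.552]
contact_force: [-0.3, -0.4, -0.7]
opening: 0.0425
finger_force: 30.7
```

>>> send_rows:
  targets:
    - [[0, 0, -0.007], [0, 0, 0], 0.3]
    - [[0, 0, 0], [0, 0, 0], 0.3]
    - [[0, 0, 0], [0, 0, 0], 0.3]

```text
clock: 28.48
tcp_pos: [0.5005, -0.0855, 0.0879]
eef_rot: [3.141, 0.0, 1.552]
contact_force: [-1.0, 0.8, 5.4]
opening: 0.0426
finger_force: 31.2
```

>>> send_rows:
  targets:
    - [[0, 0, 0], [0, 0, 0], -0.05]
    - [[0, 0, 0], [0, 0, 0], -0.15]
    - [[0, 0, 0], [0, 0, 0], -0.25]
    - [[0, 0, 0], [0, 0, 0], -0.3]
    - [[0, 0, 0.1], [0, 0, 0], -0.3]
    - [[0, 0, 0.3], [0, 0, 0], -0.3]
    - [[0, 0, 0.4], [0, 0, 0], -0.3]

```text
clock: 29.35
tcp_pos: [0.5001, -0.0854, 0.1685]
eef_rot: [-3.14, -0.0, 1.552]
contact_force: [-0.6, -0.0, 1.1]
opening: 0.0555
finger_force: 0.0
```

>>> send_rows:
  targets:
    - [[0.027, 0.41, 0], [0, 0, -0.227], -0.4]
    - [[0.027, 0.41, 0], [0, 0, -0.227], -0.4]
    - [[0.027, 0.41, 0], [0, 0, -0.227], -0.4]
    - [[0.027, 0.41, 0], [0, 0, -0.227], -0.4]
    - [[0.027, 0.41, 0], [0, 0, -0.227], -0.4]
    - [[0.027, 0.41, 0], [0, 0, -0.227], -0.4]
    - [[0, 0, 0], [0, 0, 0], -0.4]
    - [[0, 0, 0], [0, 0, 0], -0.4]

```text
clock: 30.35
tcp_pos: [0.5164, 0.1604, 0.1679]
eef_rot: [3.141, 0.0, 0.873]
contact_force: [0.1, -0.8, 0.1]
opening: 0.0599
finger_force: 0.0
```

```bash
python3 -c "
from h import *
crop('top',305,135,120,85,6,'t3')"
```

```text
(no output)
```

View pics/t3.png

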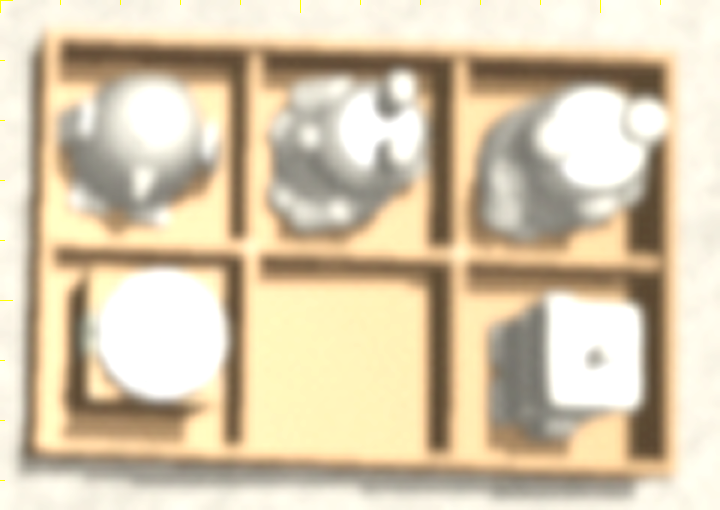

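The base is a bright disc centred at about (163,333), with the box top's left edge at x≈86 and its front edge at y≈402. I'll compare the two centres.

Run:
```python
from h import *
o=np.array([305,135]);f=lambda p,z:ray("top",o-.4+np.array(p)/6,z)[0].round(4)
im=camera("top")[:,:,:3].astype(int)
m=((im.min(2)>125)&(im.max(2)-im.min(2)<30)).astype(np.uint8);m[:, :313]=0;m[:176]=0;m[204:]=0;m[:,346:]=0
ys,xs=np.nonzero(m);(c,r)=cv2.minEnclosingCircle(np.c_[xs,ys].astype(np.float32))
print(c,r,len(xs),ray("top",c,.082),ray("top",[xs.mean(),ys.mean()],.082))
print("eye",f((163,333),.082))
L=f((86,340),.070);F=f((150,402),.070);print(L,F,"box centre est",F[0]+.023,L[1]-.023)
```

```text
(331.0, 190.5) 11.543496131896973 378 [[ 0.5001791  -0.08410004  0.082     ]] [[ 0.50013485 -0.08453177  0.082     ]]
eye [ 0.501  -0.0857  0.082 ]
[ 0.4994 -0.0611  0.07  ] [ 0.4784 -0.0833  0.07  ] box centre est 0.5014 -0.08410000000000001
```

>>> send_rows:
  targets:
    - [[0, 0, -0.3], [0, 0, 0], -0.4]
    - [[0, 0, -0.2], [0, 0, 0], -0.4]
    - [[0, 0, -0.2], [0, 0, 0], -0.4]
    - [[0, 0, -0.2], [0, 0, 0], -0.4]
    - [[0, 0, -0.085], [0, 0, 0], -0.4]
    - [[0, 0, 0], [0, 0, 0], -0.4]
    - [[0, 0, 0], [0, 0, 0], 0.4]
    - [[0, 0, 0], [0, 0, 0], 0.4]
    - [[0, 0, 0], [0, 0, 0], 0.4]
    - [[0, 0, 0], [0, 0, 0], 0.4]
    - [[0, 0, 0], [0, 0, 0], 0.4]

```text
clock: 31.82
tcp_pos: [0.5168, 0.1606, 0.0697]
eef_rot: [3.141, -0.001, 0.871]
contact_force: [-1.7, -0.3, 6.3]
opening: 0.0335
finger_force: 35.0
```

>>> send_rows:
  targets:
    - [[0, 0, 0.2], [0, 0, 0], 0.4]
    - [[0, 0, 0.5], [0, 0, 0], 0.4]
    - [[0, 0, 0.5], [0, 0, 0], 0.4]
    - [[-0.021, -0.4, 0], [0, 0, -0.223], 0.4]
    - [[-0.021, -0.4, 0], [0, 0, -0.223], 0.4]
    - [[-0.021, -0.4, 0], [0, 0, -0.223], 0.4]
    - [[-0.021, -0.4, 0], [0, 0, -0.223], 0.4]
    - [[-0.021, -0.4, 0], [0, 0, -0.223], 0.4]
    - [[-0.021, -0.4, 0], [0, 0, -0.223], 0.4]
    - [[-0.021, -0.4, 0], [0, 0, -0.223], 0.4]
    - [[-0.021, -0.4, 0], [0, 0, -0.223], 0.4]
    - [[0, 0, 0], [0, 0, 0], 0.4]

```text
clock: 33.33
tcp_pos: [0.4996, -0.1615, 0.189]
eef_rot: [3.141, -0.0, -0.025]
contact_force: [-0.1, -0.0, -1.1]
opening: 0.0339
finger_force: 34.8
```

>>> send_rows:
  targets:
    - [[0, 0, 0], [0, 0, 0], 0.4]
    - [[0, 0, 0], [0, 0, 0], 0.4]

```text
clock: 33.58
tcp_pos: [0.4998, -0.1586, 0.1891]
eef_rot: [-3.142, 0.0, -0.019]
contact_force: [-0.5, -0.8, -0.6]
opening: 0.0336
finger_force: 34.8
```

```bash
python3 -c "
from h import *
crop('scene',105,90,150,115,5,'s9')"
```

```text
(no output)
```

View pics/s9.png

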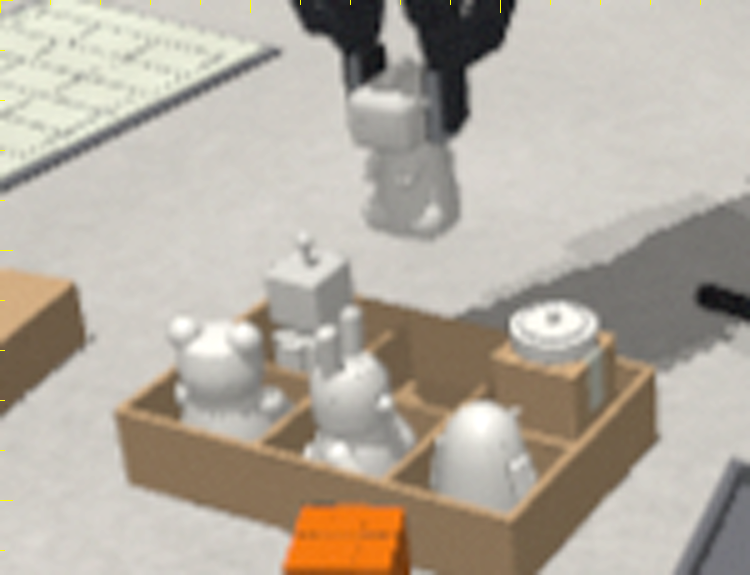

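The dinosaur hangs upright above its cell at about (400,150), and the base sits centred on the box at (553,325). I'll lower the dinosaur with 4 mm more clearance from the robot's antenna.

>>> send_rows:
  targets:
    - [[0, 0.035, -0.3], [0, 0, 0], 0.4]
    - [[0, 0, -0.3], [0, 0, 0], 0.4]
    - [[0, 0, -0.2], [0, 0, 0], 0.4]
    - [[0, 0, -0.1], [0, 0, 0], 0.4]
    - [[0, 0, -0.1], [0, 0, 0], 0.4]
    - [[0, 0, -0.1], [0, 0, 0], 0.4]
    - [[0, 0, -0.06], [0, 0, 0], 0.4]
    - [[0, 0, 0], [0, 0, 0], 0.4]

```text
clock: 34.62
tcp_pos: [0.4997, -0.1559, 0.0728]
eef_rot: [-3.141, 0.0, -0.021]
contact_force: [0.4, -1.2, -0.1]
opening: 0.0335
finger_force: 34.8
```

>>> send_rows:
  targets:
    - [[0, 0, -0.015], [0, 0, 0], 0.4]
    - [[0, 0, 0], [0, 0, 0], 0.4]

```text
clock: 34.88
tcp_pos: [0.4999, -0.156, 0.0717]
eef_rot: [3.141, -0.0, -0.021]
contact_force: [0.6, -0.8, -1.1]
opening: 0.0337
finger_force: 34.8
```

>>> send_rows:
  targets:
    - [[0, 0, -0.01], [0, 0, 0], 0.4]
    - [[0, 0, 0], [0, 0, 0], 0.4]
    - [[0, 0, 0], [0, 0, 0], 0.4]

```text
clock: 35.25
tcp_pos: [0.4999, -0.156, 0.0708]
eef_rot: [3.141, -0.0, -0.021]
contact_force: [-0.2, 0.2, 3.9]
opening: 0.0338
finger_force: 34.9
```

>>> send_rows:
  targets:
    - [[0, 0, 0], [0, 0, 0], 0.15]
    - [[0, 0, 0], [0, 0, 0], 0.0]
    - [[0, 0, 0], [0, 0, 0], 0.0]
    - [[0, 0, 0.1], [0, 0, 0], 0.0]
    - [[0, 0, 0.2], [0, 0, 0], 0.0]
    - [[0, 0, 0.4], [0, 0, 0], 0.0]
    - [[0, 0, 0.6], [0, 0, 0], 0.0]
    - [[0, 0.4, 0.2], [0, 0, 0], 0.0]
    - [[0, 0.4, 0], [0, 0, 0], 0.0]
    - [[0, 0.4, 0], [0, 0, 0], 0.0]
    - [[0, 0, 0], [0, 0, 0], 0.0]
    - [[0, 0, 0], [0, 0, 0], 0.0]

```text
clock: 36.75
tcp_pos: [0.4999, -0.0362, 0.221]
eef_rot: [3.141, -0.001, -0.02]
contact_force: [-0.2, 0.1, 0.2]
opening: 0.0427
finger_force: 0.0
```

Run:
```python
from h import *
# numeric check: whitish blobs inside the carton (views used up), dino head top expected near (.505,-.156)
im=camera("top").astype(int);m=((im.min(2)>110)&(im.max(2)-im.min(2)<30)).astype(np.uint8)
m[:138]=0;m[212:]=0;m[:,:313]=0;m[:,418:]=0
n,_,s,c=cv2.connectedComponentsWithStats(m)
for k in range(1,n):
    if s[k,4]>25: print(s[k].tolist(),c[k].round(1),ray("top",c[k],.08)[0,:2].round(4))
```

```text
[410, 138, 8, 5, 40] [413.5 140. ] [ 0.6095 -0.2543]
[410, 151, 6, 10, 42] [412.5 155.2] [ 0.5776 -0.2518]
```

>>> send_rows:
  targets:
    - [[0, 0.5, 0], [0, 0, 0], 0.0]
    - [[0, 0.5, 0], [0, 0, 0], 0.0]
    - [[0, 0.5, 0], [0, 0, 0], 0.0]
    - [[0, 0.5, 0], [0, 0, 0], 0.0]
    - [[0, 0, 0], [0, 0, 0], 0.0]
    - [[0, 0, 0], [0, 0, 0], 0.0]

```text
clock: 37.55
tcp_pos: [0.5, 0.1632, 0.2204]
eef_rot: [3.141, 0.0, -0.021]
contact_force: [0.3, 0.4, -0.7]
opening: 0.0424
finger_force: 0.0
```

Run:
```python
from h import *
im=camera("top");h=cv2.cvtColor(im,cv2.COLOR_RGB2HSV)
for T in(110,140):
  m=((h[:,:,1]<50)&(h[:,:,2]>T)).astype(np.uint8)
  m[:142]=0;m[210:]=0;m[:,:314]=0;m[:,:][:,415:]=0
  n,_,s,c=cv2.connectedComponentsWithStats(m)
  for k in range(1,n):
    if s[k,4]>25: print(T,s[k].tolist(),c[k].round(1),ray("top",c[k],.08)[0,:2].round(4))
s=camera("scene");g=cv2.cvtColor(s,cv2.COLOR_RGB2HSV)
for nm,P in dict(dinohead=(.505,-.156,.07),base=(.5005,-.0855,.085),robot=(.498,-.2336,.075),rabbit=(.574,-.1606,.065)).items():
    u,v=proj("scene",P)[0].astype(int);print(nm,u,v,g[v-1:v+2,u-1:u+2].reshape(-1,3).mean(0).round())
```

```text
110 [350, 147, 27, 19, 349] [364.  155.7] [ 0.5742 -0.1519]
110 [315, 148, 27, 25, 346] [328.5 157.2] [ 0.5693 -0.0789]
110 [385, 149, 30, 26, 483] [400.2 160.1] [ 0.5666 -0.2263]
110 [350, 164, 15, 9, 84] [356.7 168.9] [ 0.5463 -0.137 ]
110 [319, 179, 24, 23, 405] [331.1 190.4] [ 0.5007 -0.0846]
110 [350, 178, 25, 30, 430] [364.  189.8] [ 0.5034 -0.1519]
110 [395, 184, 17, 24, 325] [402.9 194.3] [ 0.496  -0.2311]
140 [354, 147, 22, 18, 244] [365.4 155. ] [ 0.5757 -0.1549]
140 [318, 148, 24, 20, 249] [329.6 155.6] [ 0.5727 -0.081 ]
140 [394, 149, 21, 23, 300] [404.4 158.4] [ 0.5705 -0.2351]
140 [387, 162, 4, 11, 34] [388.7 167.1] [ 0.5516 -0.2026]
140 [350, 165, 14, 7, 43] [356.3 169.1] [ 0.5459 -0.136 ]
140 [356, 178, 19, 27, 363] [365.4 189.1] [ 0.505  -0.1547]
140 [320, 180, 23, 22, 391] [331.3 190.4] [ 0.5007 -0.085 ]
140 [396, 184, 16, 20, 286] [403.4 193.5] [ 0.4978 -0.2321]
dinohead 189 153 [ 24.  10. 173.]
base 214 152 [ 26.   9. 158.]
robot 165 144 [ 24.  10. 173.]
rabbit 173 167 [ 22.  10. 154.]
```

```bash
python3 -c "
from cell import *
print(sign_off())"
```

```text
the job is handed in; nothing more can be done
None
```

The job is handed in at about 38 s: the rabbit, toy robot, box with the display base on it, and dinosaur are in their cells, and I did not touch the bear, penguin or duck. The last measurements put all of the pieces within a few millimetres of where they should be. I checked the dinosaur after release by measurement only, because my picture views were used up.

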